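# Ready the probe over the mince

### The job

Swing the keeper lever of the slanted probe holder all the way up and over, draw the probe thermometer out of its tube, and bring it over the tall, narrow foil tin of heaped mince (not the low, broad loaf tin). Finish while still holding it in the gripper, upright with the point straight down, the point a few centimetres above the middle of the mince. The probe must not touch the meat or the tins; leave the lever up and the tins, lid, jar and scraper where they stand.

Things in the scene. Friction and masses are not known exactly. Their poses are not given: they have to be found in the camera images.
- holder: Steel probe holder, fixed to the table; base plate 140 x 86 x 8 mm, with two small feet (18 mm wide, at y = 0) that carry a slanted square tube. Origin on the table, about the middle of the base plate's underside; z up. Its -x side, where the tube's mouth is, faces roughly towards the robot.
- tube: The holder's fixed slanted tube, 120 mm long, 22 mm square outside. Origin: centre of its mouth, 115 mm above the table. z points out of the mouth along the tube, 40 degrees from vertical, leaning to the holder's -x; y is level; x is its upper side (up and away from the robot). Two cheeks for the lever's pin stand 29 mm up from the axis, 22 mm wide in y, z = -15 to -1 mm.
- keeper_pivot (a point): Centre of the lever's pin, on the tube at x = 22, y = 0, z = -6 mm of the tube's frame; the hinge axis is the tube's y.
- keeper (a joint): Keeper lever angle, rad. 0 = down: the arm lies along the tube's z, 22 mm above its axis, its toe before the end of the thermometer's head, which cannot be drawn. Grows to 1.75 as it swings up and over, away from the mouth (positive turn about the tube's y, from tube z to tube x); above 1.2 is all the way up. Friction 0.035 N m: it stays where left; half a newton at the tab moves it.
- keeper_tab (a point): Centre of the round black finger tab at the lever's end, a disc 22 mm across and 12 mm thick (thickness along the tube's y), 90 mm from the pin. The lever's arm is a flat steel bar 12 mm wide; its toe, 70 mm from the pin, reaches 32 mm towards the tube's axis.
- thermometer: Probe thermometer, loose, 60 g, 167 mm long. y runs from point to head, z out of the head's face. Head 26 wide (x), 58 long (y 26 to 84), 14 thick (z 0 to 14); collar 10 across (y 16 to 26) and shaft 4 thick (down to y -84) at x 0, z 7 mm. It starts in the tube, head's shoulder (y 26) on the mouth, its x, y, z along the tube's y, z, x; it must be drawn 110 mm along the tube's z.
- grip (a point): Middle of the thermometer's head (0, 55, 7 mm in its frame), where it can be held across its 26 mm width.
- probe_tip (a point): The point of the probe (0, -83.5, 7 mm in the thermometer's frame).
- deep_tin: Tall narrow foil tin heaped with mince, 104 x 165 x 92 mm, loose; origin at the centre of its underside. It and the loaf tin stand left and right of the holder, either way round.
- mince_top (a point): Point over the middle of the deep tin at the height of the top of the heap, 92 mm above the table.
- loaf_tin: Low broad loaf tin with mince, 200 x 147 x 51 mm, loose; not the one wanted. Origin at the centre of its underside.
- small_lid: Flat white round lid, 92 mm across, 8 mm high, loose, lying before the holder; bystander. Origin at the centre of its underside.
- dark_jar: Brown jar with a black cap, 52 mm across, 85 mm high, loose; bystander. Origin at the centre of its underside.
- scraper: Bench scraper lying flat, 90 x 112 x 21 mm, loose; bystander. Origin at the centre of its underside.
There are look-alikes about, which are no part of the job. What is meant by the holder is not orange, and is the larger of those in its own colour.

How it is judged:
On the way, in this order (a step that is already met when the one before it is completed fails the run):
1. the keeper lever is swung up while the thermometer is still in its tube (value of joint keeper above 1.2 rad and z of probe_tip in the frame of tube below -0.06 m), for 0.2 s.
2. the thermometer is drawn clear of the tube ((z of probe_tip in the frame of tube above 0.005 m or distance between probe_tip and tube above 0.15 m) and height (world z) of thermometer above 0.12 m and contact force between thermometer and the fingers above 0.5 N), for 0.1 s.
At the end, for the whole second after the job is handed in: Lever above 1.2 rad; thermometer held by the fingers only, at rest, upright within 10 degrees, point down, within 30 mm of the deep tin's middle and 10 to 100 mm above the mince's top; tins within 30 mm of their starts (value of joint keeper above 1.2 rad and angle between thermometer's own y axis and vertical below 0.175 rad and horizontal distance between probe_tip and mince_top below 0.03 m and z of probe_tip in the frame of mince_top between 0.01 and 0.1 m and linear speed of thermometer below 0.03 m/s and contact force between thermometer and the fingers above 0.5 N and contact force between thermometer and deep_tin below 0.1 N and contact force between thermometer and holder below 0.1 N and angle between deep_tin's own z axis and vertical below 0.1 rad and distance of each of deep_tin, loaf_tin from where it was at the start of the episode below 0.03 m); the arm keeps its last pose, push and grip.
It fails at once if the probe touches a tin or its meat (contact force between thermometer and deep_tin above 0.5 N or contact force between thermometer and loaf_tin above 0.5 N).
It fails at once if a tin is pushed away (distance of any of deep_tin, loaf_tin from where it was at the start of the episode above 0.03 m).
It fails at once if a bystander is pushed away (distance of any of small_lid, dark_jar, scraper from where it was at the start of the episode above 0.03 m).
It also fails if it takes over 48 s, if anything falls off the work surface, if the arm or the gripper's body presses on something with over 40 N, if the wrist force passes 120 N, or if a joint passes its speed limit or range.

### The arm

A 7-joint arm with a two-finger parallel gripper is mounted at the origin on the work surface; the furniture and walls round the work are solid. World frame = base frame: x ahead of the robot, y to its left, z up, the work surface at z = 0. Lengths are in m, angles in rad, forces in N, time in s.
With the tool pointing down it reaches from about 0.425 to 0.875 m from the base axis. Payload 8.4 kg.
Tool frame: the origin (TCP) lies at the very end of the fingers, on their centre line; the grasp point (between the pads) lies 19 mm behind it; z points along the fingers, y is the line along which they close (so a half turn about z gives the same grasp; the last joint's range is limited). The gripper opens to 85 mm and grips with 20 to 120 N. Pads are 22 mm wide; open, the fingers measure 114 mm over their backs; the gripper's body (76 mm by 85 mm) begins 54 mm behind the grasp point. The pads swing forward as they close: fully open they stand 13 mm farther back than shut.
Start: joints at [-1.237, 0.333, 0.04, 1.465, -0.013, 1.343, -0.059], TCP at [0.273, 0.59, 0.231] pointing down, gripper open.
Joint ranges: [-2.58, 2.58], [-0.38, 2.09], [-1.3, 1.39], [0.25, 2.4], [-1.5, 4.64], [0.08, 2.09], [-2.65, 2.65]. Speed limits (rad/s): [2.22, 2.22, 2.79, 2.79, 3.14, 3.14, 3.14].

### API

Orientations are given as [roll, pitch, yaw] about the fixed x, y, z axes, in that order (R = Rz(yaw) Ry(pitch) Rx(roll)).
In Python, from plant import manip, eoat, kin, telemetry, cams, ticket gives the robot as it stands. Calls block until the motion is done:
- manip.move_pose(position, orientation): joint-space move of the TCP to a pose.
- manip.servo_line(position, rotation=None, max_speed=0.15): straight line of the TCP; rotation=None keeps the orientation; max_speed is the mean speed in m/s.
- manip.set_joints(angles): joint-space move.
- eoat.command_gripper(opening, grip_force=None): finger opening in m; grip_force is the grip in N (None keeps the last); returns when the fingers have stopped.
- manip.pause(seconds).
- kin.ik(position, orientation): joint angles nearest the present ones, or None.
- telemetry.sense(): the state.
- cams.read_camera(name): name is "side" or "top"; returns a dict with "img" (384x512x3 uint8, red, green, blue), "range_z" (384x512 float32, m along the optical axis (not along the pixel's ray), 0 where there is no reading), "K" (3x3 intrinsics, pixels), "rvec" (rotation vector, rad) and "tvec" (3), from world to camera coordinates, as OpenCV has them. Camera axes: x right, y down, z forward; pixel columns grow to the right and rows downward; lengths in m; the calibration is good to about 2 mm. A picture is of the moment at which its call begins.
A pose or a line that the arm cannot do raises manip.PlanningError and nothing moves.
- ticket.job_done(): hands the job in; it is judged then, once.
The state is a dict: "time_s": time; "joints": joint angles; "qd": joint speeds; "joint_torque": joint torques, N m; "tool_pos": TCP position; "tool_rot": TCP orientation; "ft_force": force on the tool from outside, world axes, zero at the start; "torque": the same for the moment, N m; "opening": finger opening in m; "gripper_force": force on a finger pad.
Only numpy, scipy, OpenCV 4.12 (cv2) and the standard library are available. Lean on these libraries where they do the work, as an engineer would, in place of code of your own. Each camera call takes 0.05 s, during which the arm holds its last target. There are 200 camera calls.

## Working session

There is one attempt and no reset: what is moved stays moved. The work goes in short steps, each a Python script; the robot and the scene stay as the last script left them, time stands still between calls to the robot, and variables do not carry over. Pictures are saved under pics/ and viewed, at most 10 in all, crops included, and the job is handed in when it is done.

```bash
mkdir -p pics; cat > h.py <<'E'
import numpy as np, cv2
from plant import manip, eoat, kin, telemetry, cams, ticket
def cloud(c):
    R=cv2.Rodrigues(np.array(c["rvec"],float))[0]; t=np.array(c["tvec"],float).ravel()
    z=c["range_z"]; K=np.array(c["K"]); v,u=np.mgrid[:z.shape[0],:z.shape[1]]
    P=np.stack([(u-K[0,2])/K[0,0]*z,(v-K[1,2])/K[1,1]*z,z],-1)
    W=(P-t)@R; W[z<=0]=np.nan
    return W
E
python3 - <<'E'
from h import *
for n in ("side","top"):
    c=cams.read_camera(n); np.savez(n,**c); cv2.imwrite(f"pics/{n}0.png",cv2.resize(c["img"][:,:,::-1],(768,576)))
    W=cloud(c); R=cv2.Rodrigues(np.array(c["rvec"],float))[0]; print(n,-R.T@np.ravel(c["tvec"]),R[2],c["K"][0][0],(c["range_z"]>0).mean())
print(telemetry.sense())
E
```

```text
side [ 1.09803071 -0.18124356  0.91253998] [-0.57756379  0.18202608 -0.79579305] 349.3383175861676 0.9961751302083334
top [0.42011195 0.00642029 1.3477547 ] [ 0.08028047 -0.00138211 -0.99677136] 412.14076688226805 0.9960683186848959
{'time_s': 0.1, 'joints': array([-1.23717708,  0.33382105,  0.03986633,  1.4662067 , -0.01339914,
        1.34330193, -0.05848404]), 'qd': array([ 3.48147528e-04, -2.65866717e-03,  3.81626867e-05, -1.78519115e-03,
        1.30148726e-03, -6.47547921e-04, -1.38790298e-03]), 'joint_torque': array([ 3.67769971e-03, -6.60016179e+01,  1.37001224e+00, -4.06468964e+01,
        1.70243281e-02,  9.00853775e-03,  1.44093292e-05]), 'tool_pos': array([0.27247244, 0.58966664, 0.23051084]), 'tool_rot': array([-3.14012459e+00,  9.58790473e-05,  2.70878031e+00]), 'ft_force': array([ 0.10368823, -0.60241501,  0.40556372]), 'torque': array([0.01367958, 0.00242237, 0.0105257 ]), 'gripper_force': 0.0, 'opening': 0.0855865546536708}
```

View pics/side0.png

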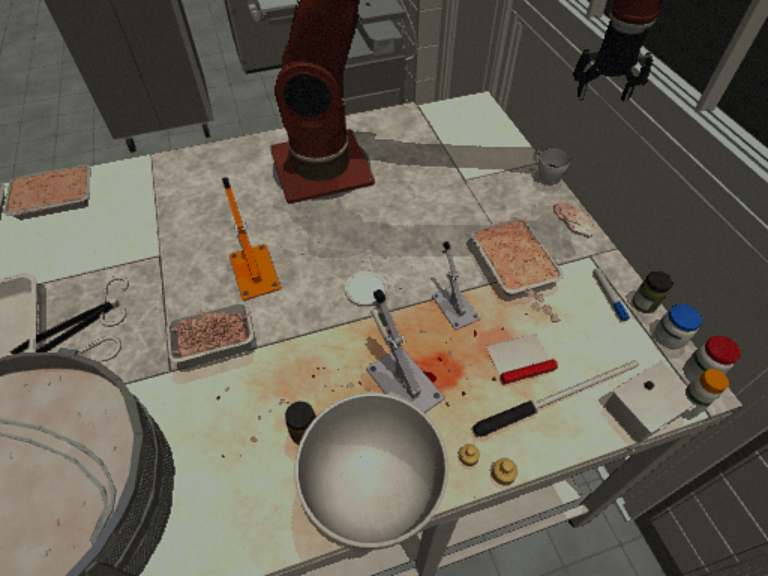

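View pics/top0.png

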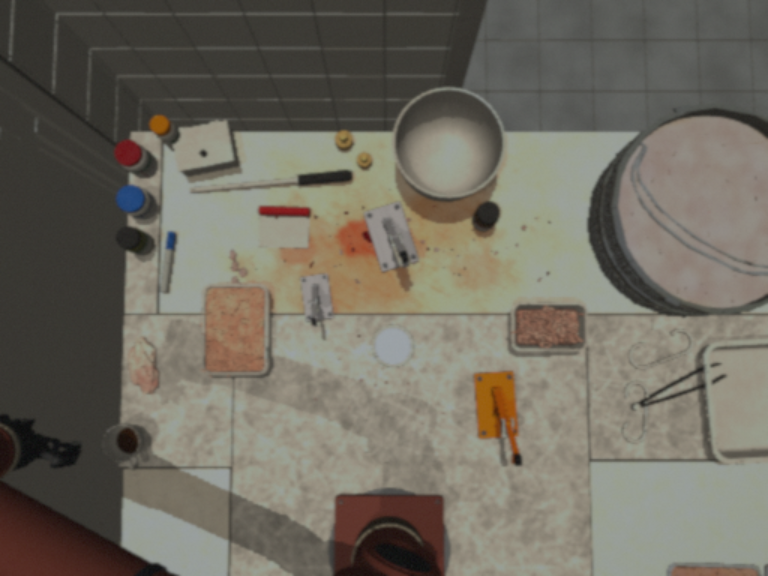

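The top view shows the big grey holder near (392,237) and the deep tin, with dark narrow mince, at (548,328). The loaf tin is at (237,330), the lid at (393,346) and the jar at (486,215). Next I'll measure these.

```bash
python3 - <<'E'
from h import *
T=dict(np.load("top.npz"));S=dict(np.load("side.npz"))
WT,WS=cloud(T),cloud(S)
def box(u,v,W,c,z0,z1,f=1.5):
    m=np.zeros(W.shape[:2],bool); m[int(v[0]/f):int(v[1]/f),int(u[0]/f):int(u[1]/f)]=1
    return m&(W[...,2]>z0)&(W[...,2]<z1)
# base plate: grey (low saturation, darker than board)
hsvT=cv2.cvtColor(T["img"],cv2.COLOR_RGB2HSV); hsvS=cv2.cvtColor(S["img"],cv2.COLOR_RGB2HSV)
for nm,W,hsv,u,v in (("top",WT,hsvT,(355,425),(195,285)),("side",WS,hsvS,(360,450),(280,420))):
    m=box(u,v,W,hsv,.004,.013)&(hsv[...,1]<60)
    mm=cv2.morphologyEx(m.astype(np.uint8),cv2.MORPH_OPEN,np.ones((2,2)))
    P=W[mm>0]; r=cv2.minAreaRect((P[:,:2]*1000).astype(np.float32)); print(nm,"plate",len(P),r, np.median(P[:,2]))
    hi=box(u,v,W,hsv,.03,.25); P=W[hi]
    print(" high",len(P),"zmax",np.nanmax(P[:,2]))
    for a in np.arange(.03,.22,.02):
        q=P[(P[:,2]>a)&(P[:,2]<a+.02)]
        if len(q): print("  %.2f"%a,len(q),np.median(q,0).round(4))
    d=box(u,v,W,hsv,.1,.25)&(hsv[...,2]<50); q=W[d]; print(" tab dark",len(q),q.mean(0),q.min(0),q.max(0))
for nm,u,v,z0,z1 in (("deep",(500,600),(290,365),.05,.13),("loaf",(190,285),(270,390),.03,.08),("jar",(465,510),(190,240),.06,.1),("lid",(365,425),(320,375),.004,.015),("bowl",(380,520),(75,210),.03,.3)):
    m=box(u,v,WT,T,z0,z1); P=WT[m]; r=cv2.minAreaRect((P[:,:2]*1000).astype(np.float32)); print(nm,len(P),r,P[:,2].max(),np.median(P[:,2]))
crop=np.vstack([cv2.resize(T["img"][120:200,220:300],(600,600//1),interpolation=cv2.INTER_CUBIC)])
c2=cv2.resize(S["img"][180:290,230:310],(436,600),interpolation=cv2.INTER_CUBIC)
im=np.hstack([crop,c2]); cv2.imwrite("pics/crop.png",cv2.resize(im,(800,463))[:,:,::-1])
E
```

```text
top plate 665 ((663.7801513671875, -11.721763610839844), (148.05474853515625, 83.23588562011719), 18.322282791137695) nan
 high 255 zmax 0.2148196619582759
  0.03 26 [0.6949 0.0041 0.0399]
  0.05 18 [ 0.6806 -0.0022  0.0585]
  0.07 21 [ 0.6682 -0.0082  0.0753]
  0.09 1 [ 0.6312 -0.0139  0.1085]
  0.11 42 [ 0.6368 -0.0107  0.1259]
  0.13 42 [ 0.6364 -0.0164  0.1366]
  0.15 54 [ 0.5964 -0.022   0.1573]
  0.17 16 [ 0.6118 -0.0242  0.1742]
  0.19 30 [ 0.5948 -0.029   0.2055]
  0.21 5 [ 0.5968 -0.0289  0.2109]
 tab dark 22 [ 0.59534277 -0.02901657  0.20755593] [ 0.58654389 -0.03480195  0.20092129] [ 0.60365559 -0.02336632  0.21107587]
side plate 862 ((589.967041015625, 1.8401947021484375), (180.29185485839844, 340.6958312988281), 54.83787155151367) nan
 high 1275 zmax 0.20977256917768555
  0.03 76 [ 0.694  -0.0024  0.0396]
  0.05 135 [ 0.7373 -0.0551  0.0617]
  0.07 207 [ 0.7403 -0.0552  0.0801]
  0.09 182 [ 0.7423 -0.0524  0.1001]
  0.11 261 [ 0.7403 -0.0373  0.1216]
  0.13 230 [ 0.6913 -0.0318  0.1327]
  0.15 81 [ 0.6062 -0.0275  0.1571]
  0.17 54 [ 0.611  -0.0267  0.1787]
  0.19 49 [ 0
[... 207 characters left out ...]
.2493133544922, 100.62430572509766), 89.91558074951172) 0.09063414726045635 0.059859308949118444
loaf 2689 ((465.1834716796875, 326.96392822265625), (197.9527587890625, 143.7725830078125), 0.48562631011009216) 0.055912046911279975 0.03952657098334596
jar 229 ((717.528564453125, -199.656494140625), (77.6580810546875, 47.58513259887695), 31.286802291870117) 0.09982405382652551 0.08531631982703057
lid 345 ((429.07861328125, -13.453079223632812), (126.7909927368164, 116.71061706542969), 89.90520477294922) 0.014518095589047307 0.005959103926099198
bowl 2321 ((836.727783203125, -121.25406646728516), (228.07272338867188, 239.1540985107422), 86.98101043701172) 0.13939595599788326 0.08522548052585108
```

View pics/crop.png

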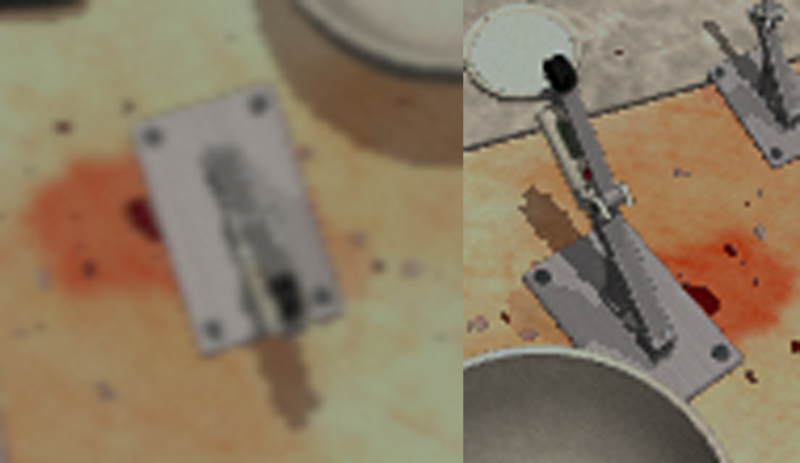

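Crops: the tab is at top px ≈(269,171) and side px ≈(253,197). The holder's yaw is about 18°. I'll triangulate the tab and cast the plate corners onto z = 8 mm, then check IK along the plan.

```bash
cat >> h.py <<'E'
from scipy.spatial.transform import Rotation as Ro
def ray(c,uv):
    R=cv2.Rodrigues(np.array(c["rvec"],float))[0]; t=np.ravel(c["tvec"])
    d=R.T@np.linalg.inv(c["K"])@np.array([uv[0],uv[1],1.]); return -R.T@t,d/np.linalg.norm(d)
def plane(c,uv,z):
    o,d=ray(c,uv); return o+d*(z-o[2])/d[2]
def tri(c1,p1,c2,p2):
    o1,d1=ray(c1,p1);o2,d2=ray(c2,p2)
    s=np.linalg.lstsq(np.c_[d1,-d2],o2-o1,rcond=None)[0]
    a,b=o1+s[0]*d1,o2+s[1]*d2; return (a+b)/2,np.linalg.norm(a-b)
def comp(m,p):
    n,l,st,ce=cv2.connectedComponentsWithStats(m.astype(np.uint8))
    i=np.argmin(np.hypot(*(ce[1:]-p).T))+1; return ce[i],st[i],l==i
E
python3 - <<'E'
from h import *
T=dict(np.load("top.npz"));S=dict(np.load("side.npz"))
gT,gS=[c["img"].max(2) for c in (T,S)]
for th in (35,45,55):
    a,sa,_=comp(gT<th,(269,171)); b,sb,_=comp(gS<th,(253,197)); print(th,a,sa,b,sb,tri(T,a,S,b))
# plate corners
for nm,c,p in (("T",T,(261,158)),("S",S,(268,258))):
    hsv=cv2.cvtColor(c["img"],cv2.COLOR_RGB2HSV)
    print(nm,"plate hsv",[hsv[v,u].tolist() for u,v in ([(248,150),(272,148)] if nm=="T" else [(250,246),(285,260)])])
h=cv2.cvtColor(T["img"],cv2.COLOR_RGB2HSV); W=cloud(T)
m=np.zeros(h.shape[:2],bool); m[125:195,230:285]=1
m&=(h[...,1]<45)
ce,st,mm=comp(cv2.morphologyEx(m.astype(np.uint8),cv2.MORPH_OPEN,np.ones((3,3))),(260,158))
q=np.argwhere(mm)[:,::-1]; P=np.array([plane(T,p,.008)[:2] for p in q])
print("plate T",len(q),cv2.minAreaRect((P*1000).astype(np.float32)))
# tube upper-surface line / deep tin centre by rim plane
m=(np.abs(W[...,2]-.008)<.004); print("board z median",np.nanmedian(W[130:190,310:340,2]), np.nanmedian(W[225:240,300:330,2]))
E
```

```text
35 [269.    171.125] [268 169   3   5   8] [252.55555556 197.22222222] [249 193   8   9  45] (array([ 0.59628978, -0.02886475,  0.19505393]), np.float64(0.0011115423086159601))
45 [269.         170.72222222] [267 168   4   7  18] [252.59183673 197.18367347] [249 193   8  10  49] (array([ 0.59719529, -0.02892979,  0.19643099]), np.float64(0.0008961697534870838))
55 [269.         170.66666667] [267 168   5   7  24] [252.51666667 198.06666667] [249 193   8  12  60] (array([ 0.59776162, -0.02918032,  0.19347929]), np.float64(0.0005668204702747447))
T plate hsv [[13, 15, 149], [19, 85, 144]]
S plate hsv [[90, 8, 62], [4, 13, 137]]
plate T 1059 ((671.3386840820312, -6.385643005371094), (140.5170135498047, 84.79209899902344), 16.661409378051758)
board z median 0.001287892968213019 -0.0010155132000916763
```

```bash
cat >> h.py <<'E'
yaw=.297; M=np.array([.632,-.018,.115])
def frame(yaw):
    s,c=np.sin(np.radians(40)),np.cos(np.radians(40))
    return Ro.from_euler("z",yaw).as_matrix()@np.array([[c,0,-s],[0,1,0],[s,0,c]]).astype(float)
RT=frame(yaw)   # columns: tube x,y,z
E
python3 - <<'E'
from h import *
for n in ("top","side"):
    c=dict(np.load(n+".npz")); W=cloud(c); P=((W-M)@RT).reshape(-1,3)*1000
    ok=(np.abs(P[:,1])<22)&(np.abs(P[:,0])<45)&(W.reshape(-1,3)[:,2]>.018)
    print(n)
    for a in range(-110,100,15):
        q=P[ok&(P[:,2]>a)&(P[:,2]<=a+15)]
        if len(q): print(a,len(q),"x",np.percentile(q[:,0],[5,25,50,75,95]).round(),"y",np.percentile(q[:,1],[5,50,95]).round(1), "y of top", np.median(q[q[:,0]>np.percentile(q[:,0],60),1]).round(1))
E
```

```text
top
-110 14 x [-1.  2.  3.  5.  5.] y [-5.1  1.1  8.7] y of top 1.1
-95 13 x [-42.   2.   3.   4.   5.] y [-5.3  4.1  7.9] y of top 2.6
-80 14 x [-3.  2.  4.  4.  4.] y [-5.6  1.2  8.5] y of top -1.5
-65 13 x [2. 3. 4. 5. 6.] y [-6.9  1.5  7.9] y of top 4.5
-50 8 x [3. 4. 4. 5. 5.] y [-5.2 -0.9  3.7] y of top 2.9
-20 5 x [-2.  4. 23. 24. 24.] y [-9.5  4.1 10.9] y of top -0.2
-5 42 x [ 1.  9. 20. 24. 25.] y [-10.1   5.4  11.2] y of top -0.6
10 24 x [-4. -0.  2. 22. 23.] y [-12.1   2.1  11.8] y of top 0.6
25 22 x [-3.  1. 12. 24. 25.] y [-11.5   4.1  11.4] y of top -1.2
40 22 x [-1.  0. 12. 25. 26.] y [-6.   4.9 10.9] y of top 1.0
55 30 x [-10.  -6.  -2.  23.  27.] y [-11.5   3.5  10.7] y of top 2.8
70 14 x [-7. -3. -1. 21. 35.] y [-3.9 -0.5  5.7] y of top 0.2
85 29 x [20. 24. 31. 34. 36.] y [-4.6  0.3  5.5] y of top -0.0
side
-110 36 x [-9.  2.  4.  5.  6.] y [-7.5 -2.   6.7] y of top 0.2
-95 49 x [-36.  -9.   3.   5.   7.] y [-7.9 -5.1  6.5] y of top -0.6
-80 44 x [-25.  -7.   3.   4.   6.] y [-7.8 -4.8  6.5] y of top -1.3
-65 40 x [-15.   2.   3.   4.   6.] y [-7.8 -2.8  7.4] y of top -2.5
-50 40 x [-8.  1.  4.  5.  6.] y [-8.1 -3.   7.2] y of top 0.1
-35 34 x [-5.  2.  4.  5.  6.] y [-8.3 -1.9  6.5] y of top 1.5
-20 32 x [-11.   4.  18.  23.  25.] y [-11.1  -8.1   9.7] y of top -0.5
-5 73 x [-5.  4. 20. 23. 26.] y [-11.8  -4.2   8.3] y of top -1.8
10 55 x [-2.  1.  2. 22. 24.] y [-13.   -4.6   4.5] y of top -1.1
25 59 x [-4.  0.  2. 24. 26.] y [-13.5  -4.9   4. ] y of top -0.7
40 63 x [-4. -1.  1. 24. 26.] y [-13.7  -4.5   3.6] y of top -1.6
55 48 x [-6. -1. 24. 26. 28.] y [-11.4  -3.9   3.9] y of top -1.2
70 35 x [-2. 19. 28. 33. 37.] y [-6.2 -3.3  3.5] y of top -1.7
85 32 x [21. 28. 33. 36. 37.] y [-6.3 -3.3  3.9] y of top -1.7
```

The tube faces sit about 5.5 mm low in my frame, so I'll correct the mouth position. The lever starts very slightly raised. Next: plan with IK, then run the lever swing.

```bash
cat >> h.py <<'E'
M=np.array([.6267,-.0196,.114])
def tp(x,y,z): return M+RT@np.array([x,y,z])/1000
def rpy(A): return Ro.from_matrix(A).as_euler("xyz")
RG=[np.c_[s*-RT[:,0],s*RT[:,1],-RT[:,2]] for s in (1,-1)]  # tool z=-tube z, tool y=+-tube y
def pushpt(phi,back=0):
    w=-7+16*max(phi,0)/1.5; r=np.array([np.sin(phi),np.cos(phi)]); n=np.array([np.cos(phi),-np.sin(phi)])
    C=np.array([22,-6])+90*r-(11+back)*n+w*r
    return tp(C[0]-11,0,C[1])
E
python3 - <<'E'
from h import *
pts=dict(start=pushpt(0,25),p0=pushpt(0),p8=pushpt(.8),p16=pushpt(1.6),grasp=tp(0,0,10),out=tp(0,0,140))
for i,A in enumerate(RG):
    print(i,np.linalg.det(A).round(2),rpy(A).round(3))
    for k,p in pts.items():
        q=kin.ik(p,rpy(A)); print(" ",k,p.round(3),None if q is None else np.round(q,2))
for s in (0,np.pi):
    print(np.round(kin.ik([.472,-.334,.26],[np.pi,0,yaw+s]),2) if kin.ik([.472,-.334,.26],[np.pi,0,yaw+s]) is not None else None)
E
```

```text
0 1.0 [-3.142  0.698 -2.845]
  start [ 0.561 -0.04   0.157] [-0.91 -0.36  0.99  2.35  0.05  0.35  1.97]
  p0 [ 0.579 -0.034  0.173] [-0.93 -0.33  0.99  2.3   0.01  0.37  1.98]
  p8 [ 0.637 -0.016  0.209] [-0.99 -0.18  1.03  2.16 -0.22  0.43  2.12]
  p16 [0.707 0.005 0.187] [ 0.85  0.22 -0.88  1.97 -0.13  0.37  2.01]
  grasp [ 0.621 -0.021  0.122] [ 1.11  0.16 -1.03  2.2  -0.55  0.25  2.49]
  out [ 0.541 -0.046  0.221] [-0.46 -0.36  0.57  2.29 -0.18  0.52  2.13]
1 1.0 [ 3.142 -0.698  0.297]
  start [ 0.561 -0.04   0.157] [-0.89 -0.35  0.97  2.35  0.01  0.34 -1.13]
  p0 [ 0.579 -0.034  0.173] [-0.82 -0.27  0.9   2.3  -0.18  0.37 -0.99]
  p8 [ 0.637 -0.016  0.209] [-0.74 -0.11  0.81  2.15 -0.4   0.44 -0.87]
  p16 [0.707 0.005 0.187] [-0.69  0.14  0.78  2.04 -0.8   0.46 -0.58]
  grasp [ 0.621 -0.021  0.122] [-0.48  0.04  0.62  2.26 -1.01  0.35 -0.26]
  out [ 0.541 -0.046  0.221] [-0.46 -0.36  0.57  2.29 -0.18  0.52 -1.01]
[-0.17  0.21  0.84  1.64 -0.16  1.36 -0.59]
[ 1.    0.22 -0.54  1.58  0.11  1.38  2.32]
```

```bash
python3 - <<'E'
from h import *
eoat.command_gripper(0.0,30)
o=rpy(RG[1])
for p,r in (([.45,.3,.36],[np.pi,0,yaw]),(tp(-35,0,140),o)):
    manip.move_pose(p,r); print(telemetry.sense()["joints"].round(2),telemetry.sense()["time_s"])
def line(p,v):
    try: manip.servo_line(p,max_speed=v)
    except manip.PlanningError as e: print("PE",e,p); raise SystemExit
    s=telemetry.sense(); print(s["tool_pos"].round(3),s["ft_force"].round(1),s["joints"].round(2),round(s["time_s"],1))
line(pushpt(0,22),.12)
c=cams.read_camera("side"); cv2.imwrite("pics/pre.png",cv2.resize(c["img"][130:300,170:370][:,:,::-1],(700,595)))
E
```

```text
[-1.1   0.06  0.45  1.54 -0.03  1.55 -1.91] 2.4917
[-0.21 -0.33  0.39  2.35 -0.4   0.51 -0.77] 3.9667
[ 0.563 -0.038  0.159] [ 0.9  0.1 -0.3] [-0.37 -0.17  0.52  2.33 -0.6   0.38 -0.61] 4.7
```

View pics/pre.png

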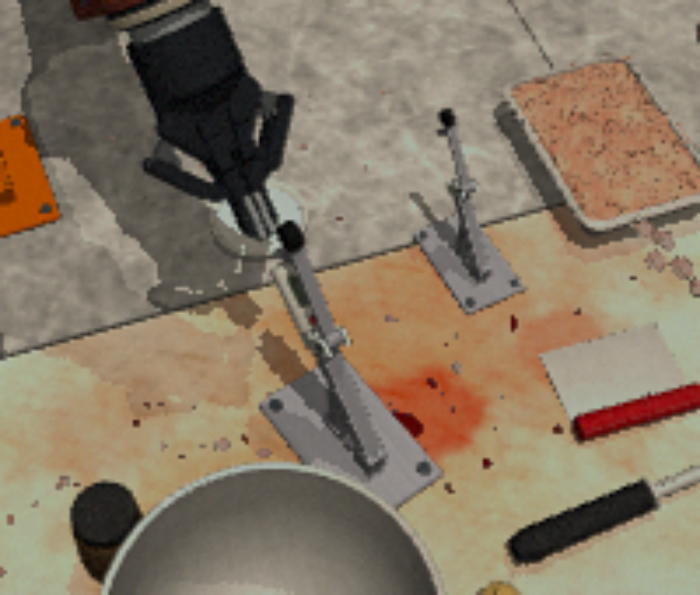

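The closed fingertips at (262,232) sit just robot-side of the tab at (290,236), and the lever is untouched. Now the push along the arc.

```bash
python3 - <<'E'
from h import *
for phi in np.arange(0,1.71,.17):
    try: manip.servo_line(pushpt(phi,4 if phi==0 else 0),max_speed=.08)
    except manip.PlanningError as e: print("PE",e,phi); break
    s=telemetry.sense(); print(phi.round(2),s["tool_pos"].round(3),s["ft_force"].round(1),s["joints"].round(2),round(s["time_s"],1))
    if np.linalg.norm(s["ft_force"])>15: print("force stop"); break
c=cams.read_camera("side"); cv2.imwrite("pics/push.png",cv2.resize(c["img"][130:300,170:370][:,:,::-1],(700,595)))
E
```

```text
0.0 [ 0.577 -0.035  0.171] [-1.3 -0.1  0.2] [-0.36 -0.15  0.49  2.29 -0.57  0.4  -0.65] 5.1
0.17 [ 0.588 -0.031  0.184] [0.4 0.3 0.4] [-0.35 -0.14  0.47  2.26 -0.53  0.42 -0.71] 5.5
0.34 [ 0.6   -0.028  0.194] [ 0.5 -0.9 -0.3] [-0.34 -0.13  0.45  2.23 -0.52  0.44 -0.74] 5.8
0.51 [ 0.613 -0.024  0.201] [-0.5 -0.1 -0.6] [-0.34 -0.11  0.45  2.19 -0.51  0.45 -0.77] 6.1
0.68 [ 0.627 -0.02   0.207] [-0.3  0.2 -0.2] [-0.35 -0.09  0.44  2.16 -0.51  0.45 -0.78] 6.5
0.85 [ 0.642 -0.015  0.209] [ 0.9 -0.4  0.2] [-0.36 -0.06  0.44  2.13 -0.52  0.46 -0.78] 6.8
1.02 [ 0.657 -0.01   0.209] [ 0.1 -0.2  0.9] [-0.36 -0.02  0.44  2.1  -0.55  0.46 -0.77] 7.2
1.19 [ 0.672 -0.006  0.206] [-0.8  0.6 -0.2] [-0.37  0.02  0.44  2.07 -0.58  0.45 -0.76] 7.5
1.36 [ 0.687 -0.001  0.2  ] [ 0.9 -0.1 -0.5] [-0.37  0.06  0.44  2.05 -0.62  0.44 -0.73] 7.9
1.53 [0.701 0.003 0.191] [ 0.8 -0.1 -0. ] [-0.37  0.1   0.43  2.03 -0.67  0.43 -0.69] 8.3
1.7 [0.714 0.007 0.18 ] [ 0.4 -0.8 -0.1] [-0.36  0.14  0.42  2.01 -0.72  0.42 -0.65] 8.6
```

View pics/push.png

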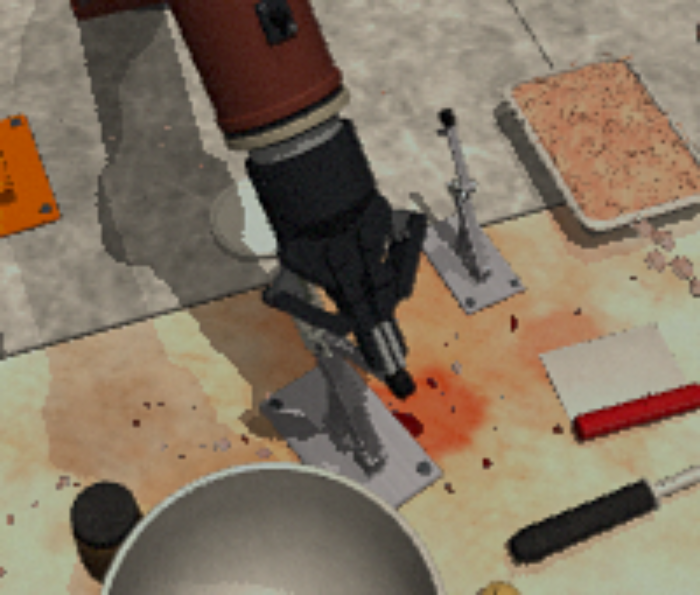

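The lever has gone over: its bar runs from (330,340) to the tab under the fingertips at (400,385). Next I'll retreat along the tube axis to the pre-grasp, open the gripper and check.

```bash
python3 - <<'E'
from h import *
def line(p,v):
    try: manip.servo_line(p,max_speed=v)
    except manip.PlanningError as e: print("PE",e,p); raise SystemExit
    s=telemetry.sense(); print(s["tool_pos"].round(3),s["ft_force"].round(1),s["joints"].round(2),round(s["time_s"],1))
p=telemetry.sense()["tool_pos"]
line(p+.08*RT[:,2],.12); line(tp(0,0,90),.15)
eoat.command_gripper(.07,30)
c=cams.read_camera("side"); cv2.imwrite("pics/pg.png",cv2.resize(c["img"][150:280,200:340][:,:,::-1],(640,594),interpolation=cv2.INTER_CUBIC))
for n in ("side","top"):
    W=cloud(cams.read_camera(n)); P=((W-M)@RT).reshape(-1,3)*1000
    for a,b in ((-75,-45),(5,25),(30,55)):
        q=P[(np.abs(P[:,1])<20)&(np.abs(P[:,0])<13)&(P[:,2]>a)&(P[:,2]<b)]
        print(n,a,len(q),[np.percentile(q[:,i],[5,50,95]).round(1).tolist() for i in (0,1)] if len(q) else "")
    q=P[(np.abs(P[:,1])<12)&(P[:,0]>60)&(P[:,0]<130)&(np.abs(P[:,2])<45)]; print("lever",len(q),q.mean(0) if len(q) else "")
E
```

```text
[ 0.665 -0.008  0.241] [-0.1  0.4 -0.2] [-0.39 -0.04  0.45  2.05 -0.45  0.51 -0.88] 9.5
[ 0.572 -0.036  0.184] [0.1 0.  0.3] [-0.37 -0.19  0.5   2.29 -0.49  0.42 -0.74] 10.4
side -75 79 [[-5.4, 8.5, 11.0], [-8.2, -2.3, 6.9]]
side 5 67 [[0.8, 6.2, 9.4], [-13.1, -2.4, 9.0]]
side 30 94 [[-1.6, 5.2, 7.5], [-13.4, -2.5, 9.7]]
lever 148 [101.12239174  -1.04377271 -10.46397117]
top -75 11 [[2.0, 8.7, 10.4], [2.6, 5.4, 8.5]]
top 5 31 [[2.3, 6.0, 9.1], [-11.9, 0.0, 11.2]]
top 30 45 [[0.7, 4.9, 7.0], [-10.2, 1.0, 11.8]]
lever 94 [94.74673123  1.14144405 -8.53261075]
```

View pics/pg.png

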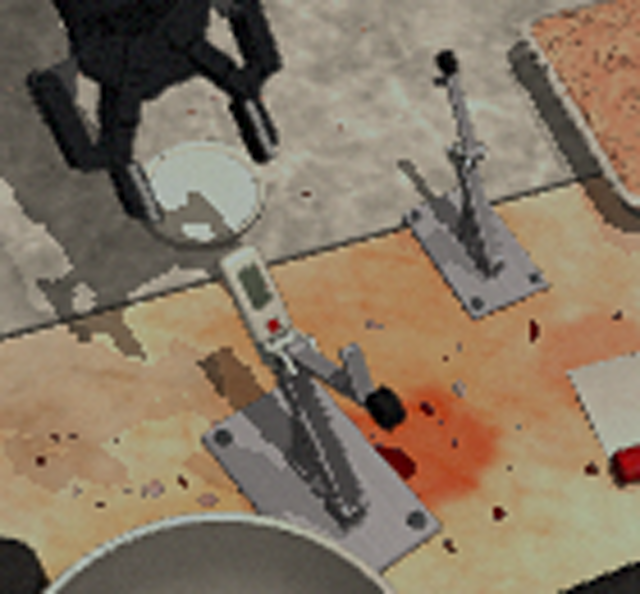

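The lever is up with its tab at (385,405), roughly 1.6 rad. The probe head at (258,300) is exposed, with the open fingers astride its axis. Grasp and draw.

```bash
python3 - <<'E'
from h import *
def line(p,v):
    try: manip.servo_line(p,max_speed=v)
    except manip.PlanningError as e: print("PE",e,p); raise SystemExit
    s=telemetry.sense(); print(s["tool_pos"].round(3),s["ft_force"].round(1),s["joints"].round(2),round(s["time_s"],1),s["opening"].round(4),s["gripper_force"])
line(tp(-1,0,12),.12)
if np.linalg.norm(telemetry.sense()["ft_force"])>10: raise SystemExit
eoat.command_gripper(.0,50)
line(tp(-1,0,30),.05)
line(tp(-1,0,135),.1)
W=cams.read_camera("side"); cv2.imwrite("pics/drawn.png",cv2.resize(W["img"][110:280,170:350][:,:,::-1],(630,595)))
for s in np.arange(0,6.3,.4):
    q=kin.ik([.472,-.334,.33],[np.pi,0,s]); print(s.round(1),None if q is None else np.round(q,2))
E
```

```text
Traceback (most recent call last):
AttributeError: 'float' object has no attribute 'round'
```

```bash
python3 - <<'E'
from h import *
def rep():
    s=telemetry.sense(); print(s["tool_pos"].round(3),s["ft_force"].round(1),s["joints"].round(2),round(s["time_s"],1),round(s["opening"],4),s["gripper_force"])
def line(p,v):
    try: manip.servo_line(p,max_speed=v)
    except manip.PlanningError as e: print("PE",e,p); raise SystemExit
    rep()
rep()
if np.linalg.norm(telemetry.sense()["ft_force"])>10: raise SystemExit
eoat.command_gripper(.0,50)
line(tp(-1,0,30),.05)
line(tp(-1,0,135),.1)
W=cams.read_camera("side"); cv2.imwrite("pics/drawn.png",cv2.resize(W["img"][110:280,170:350][:,:,::-1],(630,595)))
for s in np.arange(0,6.3,.4):
    q=kin.ik([.472,-.334,.33],[np.pi,0,s]); print(s.round(1),None if q is None else np.round(q,2))
E
```

```text
[ 0.619 -0.022  0.123] [-0.3  0.9 -0.2] [-0.52  0.04  0.65  2.27 -1.    0.35 -0.27] 12.0 0.0702 0.0
[ 0.608 -0.025  0.136] [ 0.4 -0.1  0.2] [-0.52 -0.02  0.65  2.28 -0.85  0.35 -0.4 ] 13.0 0.0242 49.05558733502403
[ 0.543 -0.045  0.216] [-0.2  0.3 -0.8] [-0.31 -0.3   0.45  2.29 -0.33  0.51 -0.88] 14.2 0.0245 49.059280646033585
0.0 [ 0.11  0.16  0.5   1.51 -0.07  1.5  -0.96]
0.4 [-0.09  0.17  0.73  1.52 -0.11  1.5  -0.53]
0.8 [-0.26  0.2   0.96  1.52 -0.17  1.5  -0.08]
1.2 [-0.42  0.27  1.19  1.53 -0.25  1.51  0.4 ]
1.6 [-0.47  0.32  1.28  1.53 -0.3   1.52  0.85]
2.0 [-0.5   0.37  1.38  1.53 -0.37  1.54  1.3 ]
2.4 [ 1.41  0.32 -1.1   1.44  0.28  1.55  1.15]
2.8 [ 1.41  0.32 -1.1   1.44  0.28  1.55  1.55]
3.2 [ 1.41  0.32 -1.1   1.44  0.28  1.55  1.95]
3.6 [ 1.41  0.32 -1.1   1.44  0.28  1.55  2.35]
4.0 None
4.4 [-0.49  0.35  1.34  1.53 -0.34  1.53 -2.6 ]
4.8 [ 0.5   0.15  0.04  1.49 -0.01  1.5  -2.51]
5.2 [ 0.41  0.15  0.15  1.49 -0.02  1.5  -2.1 ]
5.6 [ 0.3   0.15  0.28  1.5  -0.04  1.5  -1.68]
6.0 [ 0.26  0.15  0.32  1.5  -0.05  1.5  -1.27]
```

View pics/drawn.png

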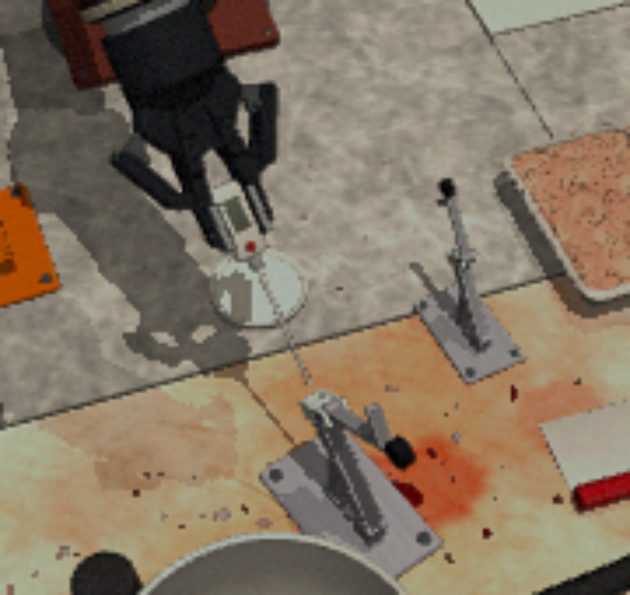

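The probe is out and held: head at (238,215), tip at (307,382), clear of the mouth. The lever has stayed up. Now upright it and carry it to the deep tin.

```bash
python3 - <<'E'
from h import *
def rep():
    s=telemetry.sense(); print(s["tool_pos"].round(3),s["tool_rot"].round(3),s["ft_force"].round(1),s["joints"].round(2),round(s["time_s"],1),round(s["opening"],4),round(s["gripper_force"]))
o=[np.pi,0,yaw]
try:
    manip.servo_line(tp(0,0,160),max_speed=.1)
except manip.PlanningError as e: print(e)
manip.move_pose([.5,-.06,.35],o); rep()
manip.servo_line([.472,-.334,.35],max_speed=.12); rep()
manip.servo_line([.472,-.334,.29],max_speed=.06); manip.pause(.5); rep()
ims=[]
for n in ("side","top"):
    c=cams.read_camera(n); np.savez(n+"1",**c)
    cv2.imwrite("pics/x.png",c["img"][:,:,::-1])
    ims.append(cv2.resize(c["img"][120:260,70:190] if n=="side" else c["img"][170:260,320:420],(390,455 if n=="side" else 351)))
ims[1]=cv2.copyMakeBorder(ims[1],0,104,0,0,cv2.BORDER_CONSTANT)
cv2.imwrite("pics/over.png",np.hstack(ims)[:,:,::-1])
E
```

```text
[ 0.5   -0.06   0.349] [-3.141  0.     0.297] [-0.6 -0.3 -0.9] [ 0.08  0.   -0.05  1.61 -0.    1.53 -1.24] 15.6 0.0246 49
[ 0.472 -0.334  0.35 ] [-3.142 -0.     0.298] [ 0.4 -0.6  0. ] [ 0.36  0.15  0.2   1.46 -0.03  1.54 -0.71] 18.0 0.0245 49
[ 0.472 -0.334  0.29 ] [ 3.142 -0.     0.297] [ 0.1  0.  -0. ] [ 0.36  0.16  0.2   1.56 -0.03  1.42 -0.71] 19.7 0.0247 49
```

View pics/over.png

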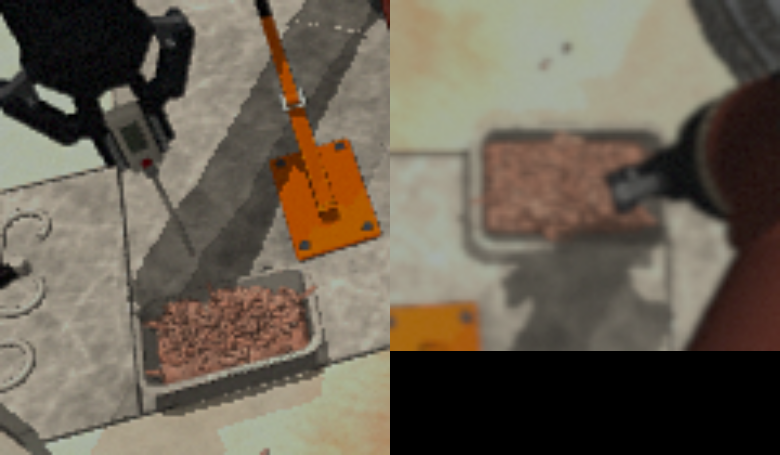

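The side view shows the probe tip at crop (193,253), and the tin heap is centred near (235,335). I'll compare the projected expectation with this and refine the tin centre from both views.

```bash
python3 - <<'E'
from h import *
S=dict(np.load("side1.npz"));T=dict(np.load("top1.npz"));T0=dict(np.load("top.npz"))
pr=lambda c,p: cv2.projectPoints(np.float64([p]),c["rvec"],c["tvec"],c["K"],None)[0].ravel()
for z in (.1695,.28,.309): print(z,pr(S,[.472,-.334,z]))
print("tip at plane z=.17",plane(S,(129.4,197.8),.1695))
for nm,c in (("T0",T0),("S",S)):
    W=cloud(c); m=(np.abs(W[...,0]-.472)<.09)&(np.abs(W[...,1]+.334)<.12)&(W[...,2]>.045)&(W[...,2]<.11)
    P=W[m]; lo,hi=np.percentile(P,1,0),np.percentile(P,99,0); print(nm,len(P),lo,hi,(lo+hi)/2,P[P[:,2]>.075].mean(0))
# shaft line: two points in side view
crop=S["img"][120:260,70:190]; cv2.imwrite("pics/sh.png",cv2.resize(crop[40:90,25:75][:,:,::-1],(600,600),interpolation=cv2.INTER_CUBIC))
E
```

```text
0.1695 [128.39120546 196.47520894]
0.28 [114.76562181 169.1889654 ]
0.309 [110.70202614 161.05131315]
tip at plane z=.17 [ 0.47727234 -0.33191177  0.1695    ]
T0 1335 [ 0.42180247 -0.41360459  0.04565566] [ 0.52227177 -0.25647326  0.08381137] [ 0.47203712 -0.33503892  0.06473351] [ 0.46757859 -0.33544892  0.07912602]
S 1414 [ 0.42215045 -0.41381288  0.04539036] [ 0.52384944 -0.2576306   0.08327665] [ 0.47299994 -0.33572174  0.06433351] [ 0.47148757 -0.33557771  0.07887016]
```

View pics/sh.png

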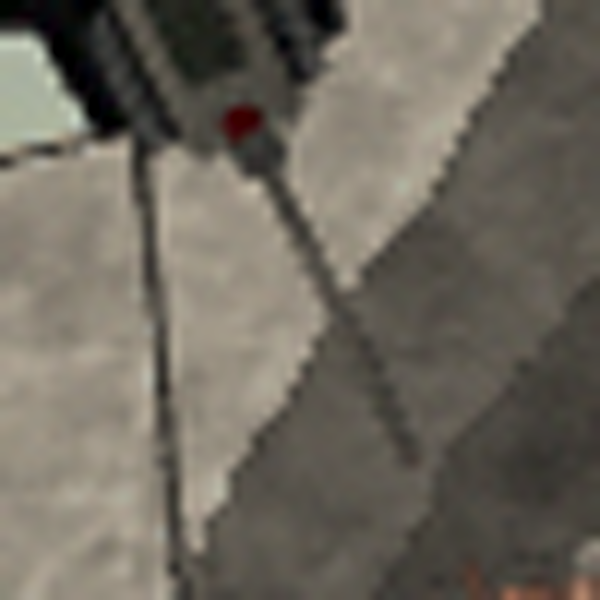

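The shaft direction matches vertical and the tip is within about 5 mm of the tin's middle. Lower it a little and hand in.

```bash
python3 - <<'E'
from h import *
manip.servo_line([.470,-.335,.265],max_speed=.04); manip.pause(.8)
s=telemetry.sense(); print(s["tool_pos"].round(3),s["time_s"],s["opening"],s["gripper_force"],np.abs(s["qd"]).max())
print(ticket.job_done())
E
```

```text
[ 0.47  -0.335  0.265] 21.3333 0.02460782645219007 49.01668648933992 0.0014951221456699752
the job is handed in; nothing more can be done
None
```

I handed the job in at 21.3 s; no verdict came back. By my measurements the lever is up at about 1.6 rad, and the probe is held upright with its point about 4–5 cm above the middle of the deep tin's mince.

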